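# Shut and lock the terminal box with its quarter-turn fastener

## Robot

A 6-joint arm with a two-finger parallel gripper is mounted at the origin on a cart in front of the work surface, level with it; the furniture and walls round the work are solid. World frame = base frame: x ahead of the robot, y to its left, z up, the work surface at z = 0. Lengths are in m, angles in degrees, forces in N, time in s.
With the tool pointing down it reaches from about 0.25 to 0.725 m from the base axis. Payload 9.7 kg.
Tool frame: the origin (TCP) lies at the very end of the fingers, on their centre line; the grasp point (between the pads) lies 19 mm behind it; z points along the fingers, y is the direction in which the jaws open and shut (so a half turn about z gives the same grasp; the last joint's range is limited). The gripper opens to 85 mm and grips with 20 to 120 N. Pads are 22 mm wide; open, the fingers measure 114 mm over their backs; the gripper's body (76 mm by 85 mm) begins 54 mm behind the grasp point. The pads swing forward as they close: fully open they stand 13 mm farther back than shut.
Start: joints at [63.598, 4.979, 10.078, 95.1, 0, 90], TCP at [0.245, 0.493, 0.208] pointing down, gripper open.
Joint ranges: [-179.16, 179.16], [-48.56, 103.87], [-65.8, 70.77], [-126.05, 130.52], [-82.76, 87.17], [-180, 180]. Speed limits (degrees/s): [127.2, 127.2, 147.25, 180, 180, 180].

## Interface

Orientations are given as [roll, pitch, yaw] about the fixed x, y, z axes, in that order (R = Rz(yaw) Ry(pitch) Rx(roll)).
In Python, from workcell import bot, camera, ticket gives the robot as it stands.
- The arm moves only by the shell command python3 -m jog 'ROWS' [FORCE]. ROWS is a JSON object of lists of equal length, an entry for each row: "turn": the turn, a rotation vector about the world's x, y, z each as a share of 8 degrees, from -1 to 1, a list of three; "delta_pos": the shift along the world's x, y, z each as a share of 50 mm, from -1 to 1, a list of three; "hand": the opening, from -1 (shut) to 1 (fully open). A call has exactly 10 rows; each row shifts and turns the commanded pose from where the row before left it; what a row does not reach is not made up. A row lasts 1/10 s, in which the tool goes at most 50 mm and 8.59 degrees, less where a joint would pass 70% of its speed; a pose out of reach is approached as far as the arm can. A call with a number of a shift or a turn outside -1 to 1 is refused whole. A call with a gripper value outside its range is refused whole. The fingers move at their own pace and stop on an object; FORCE is the grip in N (left out, the last holds). Time passes only in rows, so rows that do not move let the fingers close, or fill a call up. It gives the time, the measured TCP pose, the force and the opening at its end, in the units of the state.
- bot.get_obs(): the state, without advancing time (a new reading comes with each control period).
- camera(name): name is "scene" or "top" or "wrist"; returns a dict with "frame" (480x640x3 uint8, red, green, blue), "range_z" (480x640 float32, m along the optical axis (not along the pixel's ray), 0 where there is no reading), "fx", "fy", "cx", "cy" (pixels), "k1" (the pictures are not rectified: a ray, as slopes to the right and down, at radius r is drawn at 1 + k1 r^2 times it, then the intrinsics apply), "extrinsics" (4x4, takes a point from world to camera coordinates); the wrist camera has in their place "mount" (4x4, takes a point from camera to tool coordinates, whose origin is the TCP and whose axes are the flange's). Camera axes: x right, y up, looking along -z (the intrinsics and any distortion apply to the point x, -y, -z); pixel columns grow to the right and rows downward; lengths in m; the calibration is good to about 2 mm. A picture is of the moment at which its call begins: read the wrist's pose just before it.
- ticket.job_done(): hands the job in, once; it reports no verdict.
The state is a dict: "time": time; "q": joint angles; "qd": joint speeds; "joint_efforts": joint torques, N m; "ee_pos": TCP position; "tcp_rot": TCP orientation; "wrist_force": force on the tool from outside, world axes, zero at the start; "torque": the same for the moment, N m; "opening": finger opening in m.
Only numpy, scipy, OpenCV 4.12 (cv2) and the standard library are available. Lean on these libraries where they do the work, as an engineer would, in place of code of your own. Each camera call takes 0.05 s, during which the arm holds its last target.

## Task

Push the lid of the grey terminal box fully shut, then set a fingertip in the slot of its round yellow quarter-turn fastener and turn it clockwise to its stop, so that the lid is locked. Pushing with the fingers is all it takes, nothing has to be gripped. Do not lift the lid, and leave the bolt, the oiler and the steel block beside the box where they stand. 

Things in the scene. Friction and masses are not known exactly. Their poses are not given: they have to be found in the camera images.
- box: Grey steel terminal box, 200 mm (its x) by 220 mm (its y) by 76 mm high, fixed. Origin: centre of its underside. Its -x side is the front (towards the robot, turned by up to 20 degrees); the lid is hinged along the top of its +x side. A fixed dark steel collar on the lid (116 mm outside, 24 mm high, 1 mm higher than the yellow disc) surrounds the fastener.
- hinge_line (a point): Middle of the lid's hinge axis (runs along the box's y), 100 mm behind the box's centre and 76 mm above the bench, level with the lid's underside.
- lid (a joint): Opening angle of the lid, rad: 0 = shut (level, resting on the rim), starts between 0.3 and 0.55 open. The hinge is stiff, so the lid stays where it is left; pressing down on its front edge with about 2 to 6 N closes it.
- lid_press (a point): Bare flat spot for pressing, on the upper face of the lid (4 mm plate), 185 mm from the hinge, 15 mm behind the front edge, 85 mm left of the middle (box +y). Moves with the lid; 80 mm above the bench when shut. Its z axis is normal to the lid.
- slot (a point): Centre of the fastener's slot, on its axis, level with the top of the yellow disc (94 mm across): 23 mm above the lid's upper face, 103 mm above the bench when shut, 135 mm from the hinge. The slot is straight, 34 mm wide, 16 mm deep, with a flat black floor, right across the disc to the collar (94 mm long). The point's y axis runs along the slot, z out of the lid.
- cam (a joint): Fastener angle, rad, growing clockwise seen from above: 0 = open, slot side to side; 1.571 = locked, at a hard stop, slot front to back. Starts at 0 to 0.5. Friction about 0.12 N m (5 N at 25 mm from the axis); it stays where it is left. Its tongue under the lid goes beneath a keeper at the front wall, which works only with the lid shut.
- bolt: Bystander: steel bolt standing on its head, 34 x 30 x 83 mm high, left of the box. Origin: centre of its underside.
- oil: Bystander: green oiler with thin spout, 65 mm across, 136 mm high, right of the box. Origin: centre of its underside.
- block: Bystander: steel gauge block, 50 x 75 x 25 mm high, in front of the box. Origin: centre of its underside.

How it is judged:
By the outcome, as a careful person would: the job done as asked, in the order asked, and still so for the second after the job is handed in, with the robot touching nothing.
It also fails if it takes over 58 s, if anything falls off the work surface, if the arm or the gripper's body presses on something with over 40 N, if the wrist force passes 120 N, or if a joint passes its speed limit or range.

## Working session

There is one attempt and no reset: what is moved stays moved. The work goes in short steps, Python scripts to look and compute and a shell command to move; the robot and the scene stay as the last step left them, time stands still between calls to the robot, and variables do not carry over. Pictures are saved under pics/ and viewed, and the job is handed in when it is done.

```bash
ls; mkdir -p pics; cat > h.py <<'E'
import numpy as np, cv2
from workcell import bot, camera, ticket
from scipy.spatial.transform import Rotation as R
def snap(name,fn):
    o=bot.get_obs(); c=camera(name)
    cv2.imwrite('pics/'+fn,cv2.cvtColor(c['frame'],cv2.COLOR_RGB2BGR))
    if 'extrinsics' in c: T=np.linalg.inv(np.array(c['extrinsics']))
    else:
        W=np.eye(4);W[:3,:3]=R.from_euler('xyz',o['tcp_rot'],degrees=True).as_matrix();W[:3,3]=o['ee_pos']
        T=W@np.array(c['mount'])
    c['T']=T; return c
def rays(c,uv):
    uv=np.asarray(uv,float).reshape(-1,2)
    d=np.c_[(uv[:,0]-c['cx'])/c['fx'],(uv[:,1]-c['cy'])/c['fy']]
    p=d.copy()
    for _ in range(20): p=d/(1+c['k1']*(p**2).sum(1,keepdims=True))
    return np.c_[p[:,0],-p[:,1],-np.ones(len(p))]
def depthpts(c,uv):
    uv=np.asarray(uv).reshape(-1,2); r=rays(c,uv)
    z=c['range_z'][uv[:,1].astype(int),uv[:,0].astype(int)]
    return (r*z[:,None])@c['T'][:3,:3].T+c['T'][:3,3], z
def plane(c,uv,h):
    r=rays(c,uv)@c['T'][:3,:3].T; o=c['T'][:3,3]
    return o+r*((h-o[2])/r[:,2])[:,None]
E
python3 - <<'E'
from h import *
print(bot.get_obs())
for n in ['scene','top','wrist']:
    c=snap(n,n+'0.png'); print(n,c['T'].round(3).tolist(),c['fx'],c['k1'])
    np.savez('/tmp/'+n+'0.npz',**{k:v for k,v in c.items()})
E
```

```text
pics
{'time': 0.0, 'q': array([ 6.35998656e+01,  5.01198345e+00,  1.00335869e+01,  9.50976025e+01,
       -5.83256300e-04,  8.99987128e+01]), 'qd': array([ 0.05529803,  0.01394569, -0.1265755 ,  0.01412299, -0.03919324,
       -0.03077017]), 'joint_efforts': array([-4.06424515e-03, -5.20389283e+01,  4.64804113e+01,  1.65614864e-02,
       -6.01452234e-05,  4.51988569e-06]), 'ee_pos': array([0.24444234, 0.49241595, 0.20746683]), 'tcp_rot': array([-1.79924001e+02,  5.81548459e-04,  1.53601153e+02]), 'wrist_force': array([ 0.25389731,  0.16517719, -0.18241788]), 'torque': array([0.03837175, 0.01986482, 0.01832208]), 'opening': 0.08518341380707857}
scene [[0.595, 0.542, -0.594, 0.041], [-0.804, 0.404, -0.437, -0.231], [0.003, 0.737, 0.676, 0.655], [0.0, 0.0, 0.0, 1.0]] 449.3114010906964 -0.0823298359536384
top [[-0.007, 0.995, -0.096, 0.453], [-1.0, -0.009, -0.019, 0.128], [-0.02, 0.096, 0.995, 0.948], [0.0, 0.0, 0.0, 1.0]] 563.7565304263591 -0.11523782538360405
wrist [[0.444, -0.862, -0.246, 0.183], [0.896, 0.427, 0.123, 0.525], [-0.001, -0.275, 0.961, 0.373], [0.0, 0.0, 0.0, 1.0]] 397.4531489575548 -0.061039431455899545
```

View pics/scene0.png

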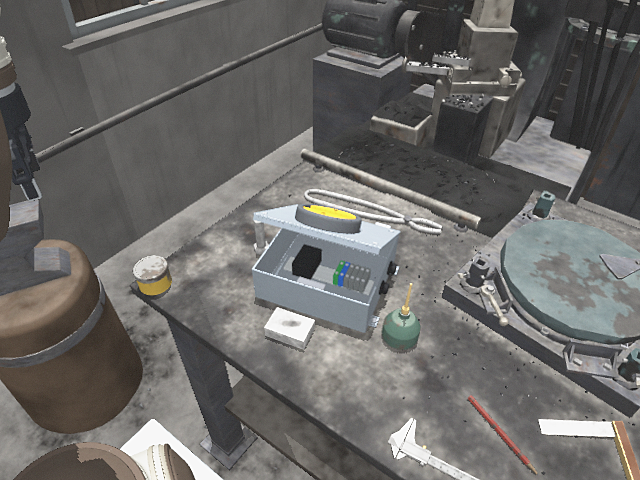

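View pics/top0.png

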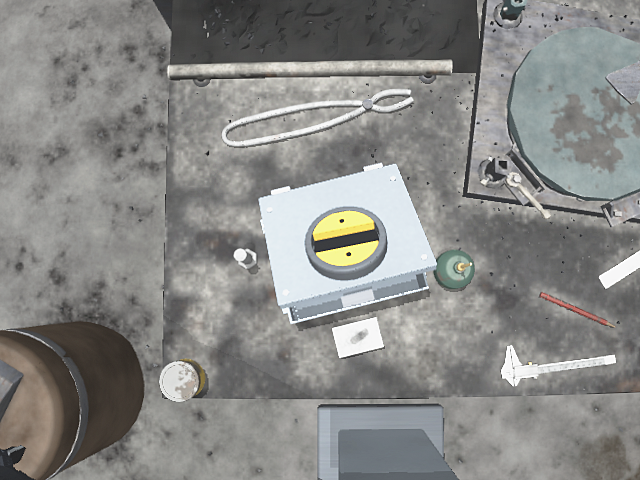

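View pics/wrist0.png

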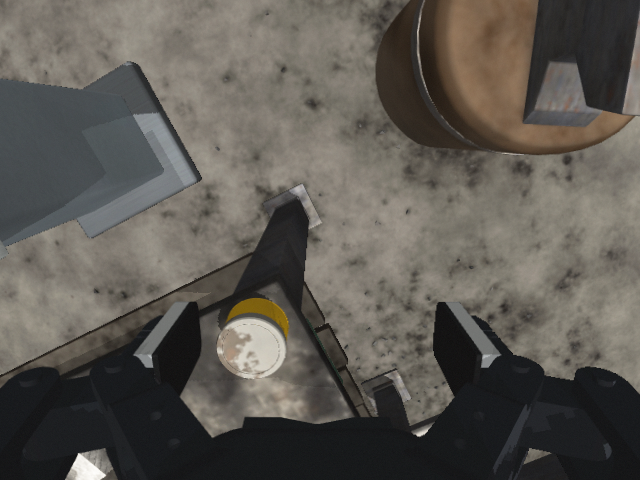

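The top view shows the partly open lid with its corners near (262,198), (396,165), (435,268) and (275,305). The yellow disc is centred near (345,241), the bolt is at (245,258), the oiler at (455,268) and the block at (358,337).

```bash
cat > m.py <<'E'
from h import *
def lidmeasure(c):
    f=c['frame'].astype(int); hsv=cv2.cvtColor(c['frame'],cv2.COLOR_RGB2HSV)
    # plane of lid via depth
    m=((hsv[...,2]>175)&(hsv[...,0]>90)&(hsv[...,0]<125)&(hsv[...,1]>8)&(hsv[...,1]<60)).astype(np.uint8)
    n,l,s,ce=cv2.connectedComponentsWithStats(m); k=1+np.argmax(s[1:,4]); mk=(l==k).astype(np.uint8)
    mm=cv2.erode(mk,np.ones((7,7)))
    v,u=np.nonzero(mm); P,z=depthpts(c,np.c_[u,v]); P=P[z>0]
    for _ in range(4):
        ctr=P.mean(0); nrm=np.linalg.svd(P-ctr,full_matrices=False)[2][2]; nrm*=np.sign(nrm[2])
        d=(P-ctr)@nrm; P=P[np.abs(d)<max(.002,2.5*d.std())]
    ang=np.degrees(np.arccos(nrm[2])); yaw=np.degrees(np.arctan2(-nrm[1],-nrm[0]))
    print('lid n',nrm.round(4),'tilt',ang,'dir of -horizontal n (box +x if n leans fwd is opposite)',yaw,'std',d.std(),len(P))
    cn,_=cv2.findContours(mk,cv2.RETR_EXTERNAL,cv2.CHAIN_APPROX_NONE); h=cv2.convexHull(max(cn,key=cv2.contourArea))
    q=cv2.approxPolyDP(h,10,True).reshape(-1,2)
    r=rays(c,q)@c['T'][:3,:3].T; o=c['T'][:3,3]
    C=o+r*(((ctr-o)@nrm)/(r@nrm))[:,None]
    print('corners px',q.tolist(),'\n',C.round(4))
    return nrm,ctr,C
def yellow(c):
    hsv=cv2.cvtColor(c['frame'],cv2.COLOR_RGB2HSV)
    m=((hsv[...,0]>22)&(hsv[...,0]<34)&(hsv[...,1]>120)&(hsv[...,2]>120)).astype(np.uint8)
    return m
if __name__=='__main__':
    z=np.load('/tmp/top0.npz'); c={k:z[k] for k in z.files}
    nrm,ctr,C=lidmeasure(c)
    v,u=np.nonzero(yellow(c)); P,zz=depthpts(c,np.c_[u,v]); 
    d=(P-ctr)@nrm; print('yellow depth height over lid',np.percentile(d,[5,50,95]))
    r=rays(c,np.c_[u,v])@c['T'][:3,:3].T;o=c['T'][:3,3]
    sel=(np.abs(u-345)<45)&(np.abs(v-241)<45)
    for nm,px in dict(bolt=(245,258),oil=(455,268),block=(358,337)).items(): print(nm,depthpts(c,[px]))
E
python3 m.py
```

```text
lid n [0.5041 0.1225 0.8549] tilt 31.25201204280438 dir of -horizontal n (box +x if n leans fwd is opposite) -166.3421768432124 std 0.001073509605940777 8584
corners px [[396, 164], [436, 262], [428, 286], [291, 320], [258, 199]] 
 [[ 0.6749  0.0288  0.0808]
 [ 0.5119 -0.0112  0.1827]
 [ 0.4787  0.0034  0.2002]
 [ 0.4353  0.1855  0.1997]
 [ 0.6212  0.246   0.0814]]
yellow depth height over lid [-0.17235017  0.01781572  0.02423074]
bolt (array([[0.52866958, 0.26603785, 0.0798781 ]]), array([0.874275], dtype=float32))
oil (array([[ 0.51101793, -0.06186251,  0.06800431]]), array([0.8781219], dtype=float32))
block (array([[0.40310324, 0.08996699, 0.02763527]]), array([0.91078407], dtype=float32))
```

```bash
python3 -m jog '{"delta_pos":[[0,-0.3,0.3],[0.4,-0.6,0.3],[0.5,-0.65,0.2],[0.5,-0.65,0.1],[0.5,-0.65,0],[0.5,-0.65,0],[0.5,-0.65,0],[0.55,-0.65,0],[0.55,-0.65,0],[0.55,-0.6,0]],"turn":[[0,0,0.4],[0,0,0.4],[0,0,0.4],[0,0,0.4],[0,0,0.4],[0,0,0.4],[0,0,0.4],[0,0,0.4],[0,0,0.4],[0,0,0.3]],"hand":[-1,-1,-1,-1,-1,-1,-1,-1,-1,-1]}' 20; python3 -c "
from h import *
o=bot.get_obs();print(o['q'],o['wrist_force'])
c=snap('wrist','wrist1.png')"
```

```text
time: 1.15
ee_pos: [0.4729, 0.1884, 0.2532]
tcp_rot: [-180.0, 0.0, -175.1]
wrist_force: [0.6, -0.0, 0.3]
opening: -0.0001
[ 2.17262936e+01  5.87606365e-01  1.05717573e+01  9.99823422e+01
 -1.20612505e-03  1.68147972e+01] [ 0.60890436 -0.03329891  0.30440088]
```

View pics/wrist1.png

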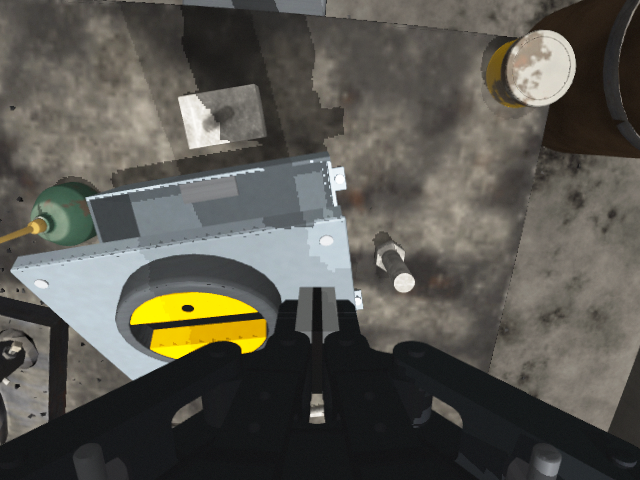

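The fingers are shut and sit above the bare spot left of the collar, with the bolt clear at (400,275). Next I press down along the lid's arc.

```bash
python3 -m jog '{"delta_pos":[[0.1,-0.04,-0.4],[0.1,-0.04,-0.4],[0,0,-0.3],[0,0,-0.2],[0,0,-0.15],[0,0,-0.1],[-0.05,0,-0.1],[-0.05,0,-0.1],[-0.05,0,-0.1],[-0.05,0,-0.1]],"turn":[[0,0,0],[0,0,0],[0,0,0],[0,0,0],[0,0,0],[0,0,0],[0,0,0],[0,0,0],[0,0,0],[0,0,0]],"hand":[-1,-1,-1,-1,-1,-1,-1,-1,-1,-1]}'
```

```text
time: 2.2
ee_pos: [0.4719, 0.1862, 0.1556]
tcp_rot: [180.0, 0.0, -175.2]
wrist_force: [-0.2, -1.0, 1.4]
opening: 0.0
```

```bash
python3 -m jog '{"delta_pos":[[-0.04,-0.01,-0.11],[-0.04,-0.01,-0.11],[-0.04,-0.01,-0.11],[-0.04,-0.01,-0.11],[-0.04,-0.01,-0.11],[-0.03,-0.01,-0.11],[-0.03,-0.01,-0.11],[-0.03,-0.01,-0.11],[-0.03,-0.01,-0.11],[-0.02,-0.01,-0.11]],"turn":[[0,0,0],[0,0,0],[0,0,0],[0,0,0],[0,0,0],[0,0,0],[0,0,0],[0,0,0],[0,0,0],[0,0,0]],"hand":[-1,-1,-1,-1,-1,-1,-1,-1,-1,-1]}'; python3 -c "
from h import *
c=snap('scene','scene2.png')"
```

```text
time: 3.2
ee_pos: [0.4549, 0.1811, 0.1002]
tcp_rot: [180.0, -0.0, -175.2]
wrist_force: [-0.6, 0.6, 0.7]
opening: 0.0001
```

View pics/scene2.png

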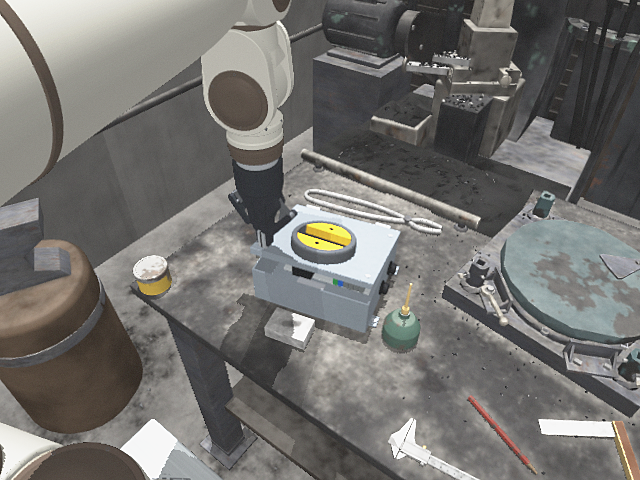

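The lid is following the fingers and only a small front gap is left. I continue to the rim.

```bash
python3 -m jog '{"delta_pos":[[-0.02,-0.01,-0.08],[-0.02,-0.01,-0.08],[-0.02,-0.01,-0.06],[-0.02,-0.01,-0.06],[0,0,-0.04],[0,0,-0.04],[0,0,-0.04],[0,0,-0.03],[0,0,-0.02],[0,0,-0.02]],"turn":[[0,0,0],[0,0,0],[0,0,0],[0,0,0],[0,0,0],[0,0,0],[0,0,0],[0,0,0],[0,0,0],[0,0,0]],"hand":[-1,-1,-1,-1,-1,-1,-1,-1,-1,-1]}'
```

```text
time: 4.25
ee_pos: [0.4511, 0.1791, 0.0771]
tcp_rot: [-180.0, 0.0, -175.2]
wrist_force: [0.2, 0.3, 0.5]
opening: -0.0
```

```bash
python3 -m jog '{"delta_pos":[[0,0,-0.02],[0,0,-0.02],[0,0,-0.02],[0,0,0],[0,0,0],[0,0,0],[0,0,0],[0,0,0],[0,0,0],[0,0,0]],"turn":[[0,0,0],[0,0,0],[0,0,0],[0,0,0],[0,0,0],[0,0,0],[0,0,0],[0,0,0],[0,0,0],[0,0,0]],"hand":[-1,-1,-1,-1,-1,-1,-1,-1,-1,-1]}'; python3 -c "
from h import *
for i in range(2):
  c=snap('scene','scene3.png');print(bot.get_obs()['wrist_force'])
cv2.imwrite('pics/s3c.png',cv2.resize(cv2.imread('pics/scene3.png')[190:350,220:420],None,fx=4,fy=3.7))"
```

```text
time: 5.25
ee_pos: [0.4511, 0.1791, 0.0742]
tcp_rot: [-180.0, 0.0, -175.2]
wrist_force: [0.2, -0.6, -0.2]
opening: -0.0
[-0.46061949 -0.57636858  0.56727289]
[ 0.91733919  0.08105695 -0.13833924]
```

View pics/s3c.png

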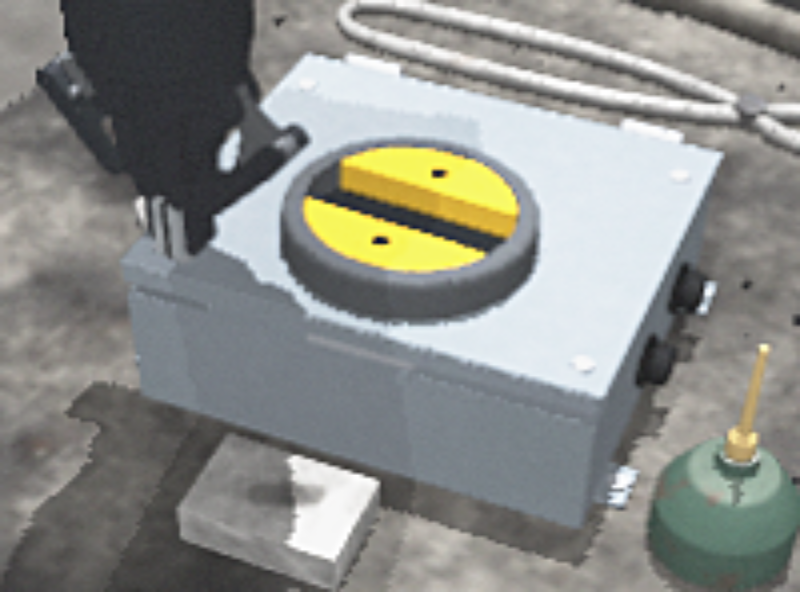

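The crop shows the lid looking almost or fully shut, with the fingertip on its left front corner. The wrist shows no force, so I measure the lid plane from the top camera.

```bash
python3 -c "
from m import *
c=snap('top','top3.png'); n,ctr,C=lidmeasure(c); print(ctr)
c=snap('scene','scene4.png'); n,ctr,C=lidmeasure(c); print(ctr)
c=snap('wrist','wrist4.png')"
```

```text
lid n [0.0884 0.0209 0.9959] tilt 5.21109581912475 dir of -horizontal n (box +x if n leans fwd is opposite) -166.71569815307407 std 0.0013528451454233926 6284
corners px [[395, 165], [430, 287], [353, 306], [263, 232], [259, 199]] 
 [[ 0.6733  0.0304  0.0808]
 [ 0.4807 -0.0165  0.0989]
 [ 0.4533  0.0999  0.0989]
 [ 0.5683  0.2373  0.0858]
 [ 0.6212  0.2445  0.0809]]
[0.5873703  0.08372097 0.08730672]
lid n [0.0854 0.0215 0.9961] tilt 5.052334363889131 dir of -horizontal n (box +x if n leans fwd is opposite) -165.8794177162235 std 0.0008327164959550685 2437
corners px [[297, 204], [400, 231], [370, 297], [273, 256]] 
 [[ 0.622   0.2444  0.081 ]
 [ 0.6746  0.0292  0.0811]
 [ 0.4803 -0.0188  0.0988]
 [ 0.4611  0.1718  0.0964]]
[0.57449028 0.07740538 0.08867177]
```

View pics/wrist4.png

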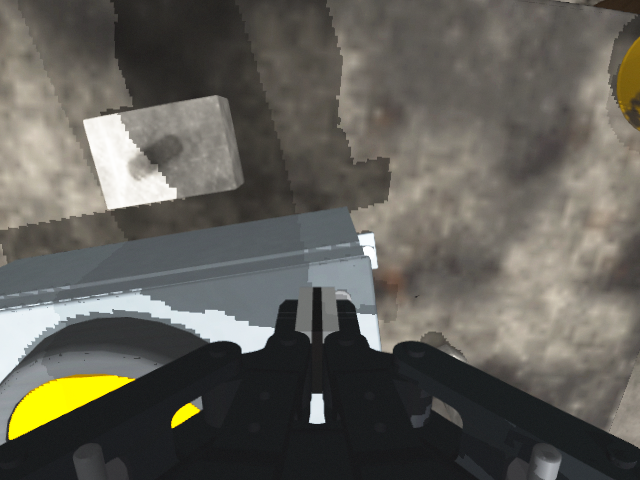

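View pics/top3.png

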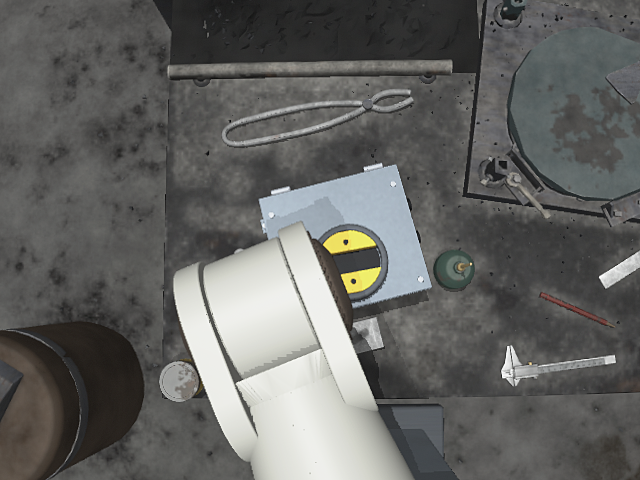

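```bash
cat >> h.py <<'E'
def proj(c,P):
    T=np.linalg.inv(c['T']); p=np.asarray(P).reshape(-1,3)@T[:3,:3].T+T[:3,3]
    x=p[:,0]/-p[:,2]; y=-p[:,1]/-p[:,2]; s=1+c['k1']*(x*x+y*y)
    return np.c_[c['fx']*x*s+c['cx'],c['fy']*y*s+c['cy']]
E
python3 -c "
from h import *
o=bot.get_obs();e=o['ee_pos'];print(e,o['wrist_force'],o['torque'],o['joint_efforts'])
P=[e,e+[0,0,.02]]
for n in ['scene','wrist']:
  c=snap(n,n+'5.png');uv=proj(c,P);print(n,uv)
  im=cv2.imread('pics/'+n+'5.png')
  u,v=uv[0].astype(int); x0=max(u-50,0);y0=max(v-40,0)
  im=cv2.resize(im[y0:y0+80,x0:x0+100],None,fx=7,fy=7,interpolation=cv2.INTER_NEAREST)
  for q,col in zip(uv,[(0,0,255),(255,0,255)]): cv2.drawMarker(im,tuple(int(t) for t in (q-[x0,y0])*7),col,0,30,2)
  cv2.imwrite('pics/'+n+'5c.png',im)
  if n=='wrist':
    for px in [(309,300),(334,300),(309,325),(335,325),(309,290)]: print(px,depthpts(c,[px]))
"
```

```text
[0.45106535 0.17913989 0.07416407] [-0.33028128  0.37307023 -0.01897552] [ 0.04449182 -0.00544828  0.000373  ] [ 3.04856640e-04 -4.19889235e+01  4.68365264e+01  1.29714481e-03
 -1.11209226e-04 -7.44353656e-05]
scene [[267.05452588 266.17389752]
 [266.27308683 258.29482053]]
wrist [[314.4670033  284.54808701]
 [314.1801088  303.93674103]]
(309, 300) (array([[0.44162682, 0.17664099, 0.11120151]]), array([0.13953434], dtype=float32))
(334, 300) (array([[0.44052877, 0.18533318, 0.1119824 ]]), array([0.13868132], dtype=float32))
(309, 325) (array([[0.44092986, 0.17695234, 0.13059575]]), array([0.12070447], dtype=float32))
(335, 325) (array([[0.43970067, 0.1847429 , 0.13165033]]), array([0.11953174], dtype=float32))
(309, 290) (array([[0.44100768, 0.17645353, 0.1038807 ]]), array([0.14639866], dtype=float32))
```

View pics/scene5c.png

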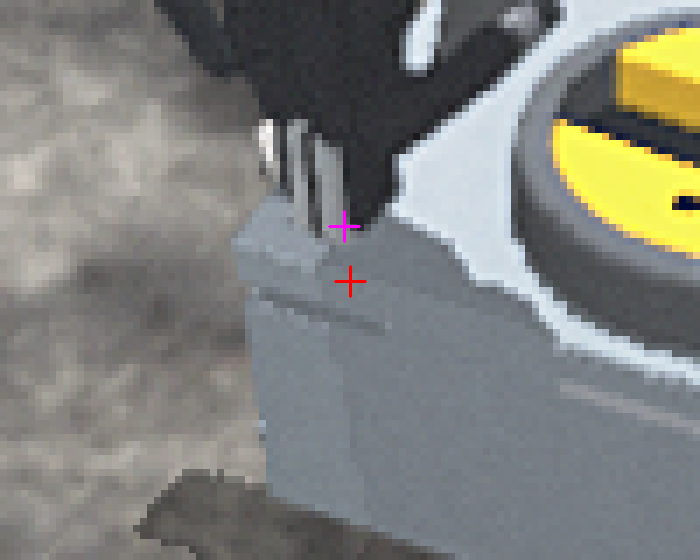

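View pics/wrist5c.png

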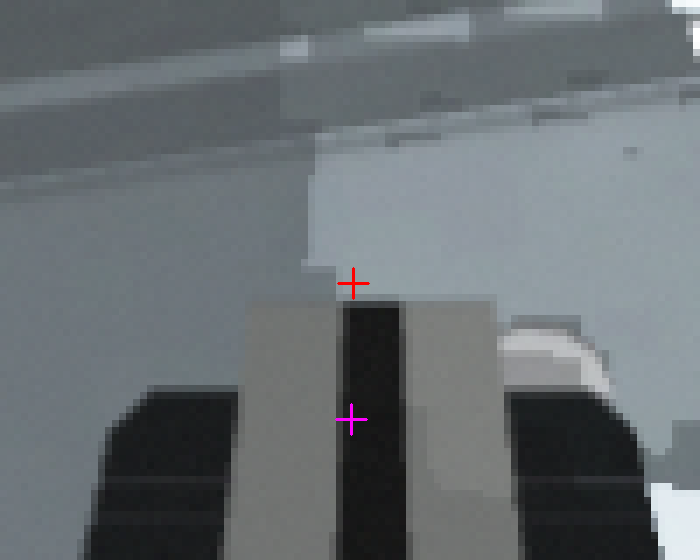

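The images show the real fingertips about 20 mm above the reported TCP (tip near z = 0.096, where the lid surface measures 0.098). The lid is still about 5° open, so I keep pressing.

```bash
python3 -m jog '{"delta_pos":[[0,0,-0.04],[0,0,-0.04],[0,0,-0.04],[0,0,-0.04],[0,0,-0.04],[0,0,-0.04],[0,0,-0.02],[0,0,0],[0,0,0],[0,0,0]],"turn":[[0,0,0],[0,0,0],[0,0,0],[0,0,0],[0,0,0],[0,0,0],[0,0,0],[0,0,0],[0,0,0],[0,0,0]],"hand":[-1,-1,-1,-1,-1,-1,-1,-1,-1,-1]}';python3 -c "
from m import *
c=snap('scene','scene6.png'); n,ctr,C=lidmeasure(c)"
```

```text
time: 6.6
ee_pos: [0.4511, 0.1791, 0.0612]
tcp_rot: [-180.0, 0.0, -175.2]
wrist_force: [0.1, 0.5, 0.2]
opening: -0.0002
lid n [0.0192 0.0044 0.9998] tilt 1.1314785173961093 dir of -horizontal n (box +x if n leans fwd is opposite) -166.97898358613318 std 0.0009180625750675712 2798
corners px [[297, 204], [400, 231], [370, 302], [274, 261]] 
 [[ 0.6221  0.2444  0.0809]
 [ 0.6749  0.0294  0.0809]
 [ 0.4821 -0.0191  0.0848]
 [ 0.4613  0.1705  0.0844]]
```

```bash
python3 -m jog '{"delta_pos":[[0,0,-0.02],[0,0,-0.02],[0,0,-0.02],[0,0,-0.02],[0,0,-0.01],[0,0,-0.01],[0,0,-0.01],[0,0,-0.01],[0,0,0],[0,0,0]],"turn":[[0,0,0],[0,0,0],[0,0,0],[0,0,0],[0,0,0],[0,0,0],[0,0,0],[0,0,0],[0,0,0],[0,0,0]],"hand":[-1,-1,-1,-1,-1,-1,-1,-1,-1,-1]}';python3 -c "
from m import *
print(bot.get_obs()['joint_efforts'])
c=snap('scene','scene7.png'); n,ctr,C=lidmeasure(c)"
```

```text
time: 7.65
ee_pos: [0.4512, 0.1792, 0.0568]
tcp_rot: [180.0, 0.1, -175.2]
wrist_force: [-6.1, -2.9, 15.0]
opening: -0.0002
[-1.04683810e-01 -3.53830540e+01  4.20959115e+01 -2.62668394e+00
 -5.91285992e-02 -5.55215738e-04]
lid n [-4.e-04 -1.e-03  1.e+00] tilt 0.06063182601418464 dir of -horizontal n (box +x if n leans fwd is opposite) 64.95276758977984 std 0.0009105658828828454 2906
corners px [[297, 204], [400, 231], [369, 304], [274, 262]] 
 [[ 0.622   0.2444  0.081 ]
 [ 0.675   0.0294  0.0808]
 [ 0.4806 -0.0185  0.0807]
 [ 0.4619  0.1713  0.0808]]
```

The lid tilt now reads 0.06° and the wrist shows 15 N, so the lid is on its rim. Next I lift straight off, open partway and measure the slot.

```bash
python3 -m jog '{"delta_pos":[[0,0,0.1],[0,0,0.2],[0,0,0.3],[0,0,0.4],[0,0,0.4],[0,0,0.4],[0,0,0.2],[0,0,0],[0,0,0],[0,0,0]],"turn":[[0,0,0],[0,0,0],[0,0,0],[0,0,0],[0,0,0],[0,0,0],[0,0,0],[0,0,0],[0,0,0],[0,0,0]],"hand":[-1,-1,-1,-1,0.15,0.15,0.15,0.15,0.15,0.15]}';cat > slot.py <<'E'
from m import *
import sys
def slot(c,h=.103,ctr=None):
    m=yellow(c)
    v,u=np.nonzero(m); P=plane(c,np.c_[u,v],h)[:,:2]
    g=np.array([.517,.105]); k=np.linalg.norm(P-g,axis=1)<.06
    m2=np.zeros_like(m); m2[v[k],u[k]]=1
    n,l,s,ce=cv2.connectedComponentsWithStats(m2)
    ks=[i for i in range(1,n) if s[i,4]>60]
    allp=[]
    for i in ks: 
        v,u=np.nonzero(l==i); allp.append(np.c_[u,v])
    A=np.vstack(allp); hull=cv2.convexHull(A.astype(np.int32)).reshape(-1,2)
    H=plane(c,hull,h)[:,:2]; 
    (x,y),(a,b),t=cv2.fitEllipse((H*1e4).astype(np.float32)); print('ellipse',x/1e4,y/1e4,a/1e4,b/1e4)
    return [plane(c,p,h)[:,:2] for p in allp]
if __name__=='__main__':
  o=bot.get_obs();print(o['opening'],o['wrist_force'])
  for n in sys.argv[2:]:
    c=snap(n,n+sys.argv[1]+'.png'); nrm,ct,C=lidmeasure(c)
    ps=slot(c); print(n,[(len(p),p.mean(0).round(4)) for p in ps])
E
python3 slot.py 8 scene wrist top
```

```text
time: 8.7
ee_pos: [0.4507, 0.179, 0.1541]
tcp_rot: [-180.0, -0.1, -175.2]
wrist_force: [-0.4, 0.4, -1.2]
opening: 0.0493
0.04929086731402784 [-0.35689342  0.37190249 -1.16213892]
lid n [8.0e-04 1.7e-03 1.0e+00] tilt 0.11001079043933934 dir of -horizontal n (box +x if n leans fwd is opposite) -114.82726654940585 std 0.0009398981221486941 1891
corners px [[400, 231], [369, 304], [253, 264], [297, 204]] 
 [[ 0.6748  0.0293  0.081 ]
 [ 0.4802 -0.0187  0.0812]
 [ 0.4353  0.1984  0.0809]
 [ 0.6224  0.2447  0.0806]]
ellipse 0.51756591796875 0.1052762939453125 0.093376171875 0.0948624755859375
scene [(468, array([0.544 , 0.1063])), (453, array([0.4886, 0.0993]))]
lid n [-8.e-04  4.e-04  1.e+00] tilt 0.05043595734502612 dir of -horizontal n (box +x if n leans fwd is opposite) -27.84855188295491 std 0.0006168894085315773 24642
corners px [[378, 416], [243, 419], [64, 383], [17, 260], [318, 213], [362, 225]] 
 [[ 0.5812  0.2359  0.0795]
 [ 0.5923  0.1376  0.0795]
 [ 0.5752  0.0055  0.0796]
 [ 0.4821 -0.017   0.0795]
 [ 0.4341  0.1793  0.0794]
 [ 0.4394  0.2072  0.0794]]
ellipse 0.5174552734375 0.10586539306640624 0.0928166015625 0.09420274658203125
wrist [(4051, array([0.4887, 0.0957])), (328, array([0.5371, 0.1446]))]
lid n [ 6.e-04 -5.e-04  1.e+00] tilt 0.04367355583215839 dir of -horizontal n (box +x if n leans fwd is opposite) 137.72275592685773 std 0.001384919034401357 5846
corners px [[259, 200], [395, 165], [429, 287], [377, 300], [264, 220]] 
 [[ 0.6196  0.2445  0.081 ]
 [ 0.6733  0.0304  0.0808]
 [ 0.4813 -0.018   0.0809]
 [ 0.4621  0.0624  0.081 ]
 [ 0.5878  0.2364  0.081 ]]
ellipse 0.51796669921875 0.10320926513671876 0.09042398071289062 0.093722216796875
top [(691, array([0.5479, 0.1022])), (511, array([0.4907, 0.0854]))]
```

```bash
python3 - <<'E'
from slot import *
for n in ['scene','wrist']:
    c=snap(n,n+'9.png'); ps=slot(c)
    p=min(ps,key=lambda q:q[:,0].mean())   # nearer (front) half
    (x,y),(w,h),t=cv2.minAreaRect((p*1e3).astype(np.float32)); b=cv2.boxPoints(((x,y),(w,h),t))
    e=b[1]-b[0]; e2=b[2]-b[1]; L=e if np.linalg.norm(e)>np.linalg.norm(e2) else e2
    print(n,w,h,'long side heading',np.degrees(np.arctan2(L[1],L[0]))%180)
o=bot.get_obs(); ctr=np.array([.5176,.1055]); print('delta',ctr-o['ee_pos'][:2])
E
```

```text
ellipse 0.517564794921875 0.105315673828125 0.0934848388671875 0.0948413818359375
scene 30.53579330444336 85.35088348388672 long side heading 101.061066
ellipse 0.51754970703125 0.105832275390625 0.09299531860351562 0.09418572998046874
wrist 29.259021759033203 76.42359161376953 long side heading 100.40594
delta [ 0.06673405 -0.07357002]
```

View pics/wrist9.png

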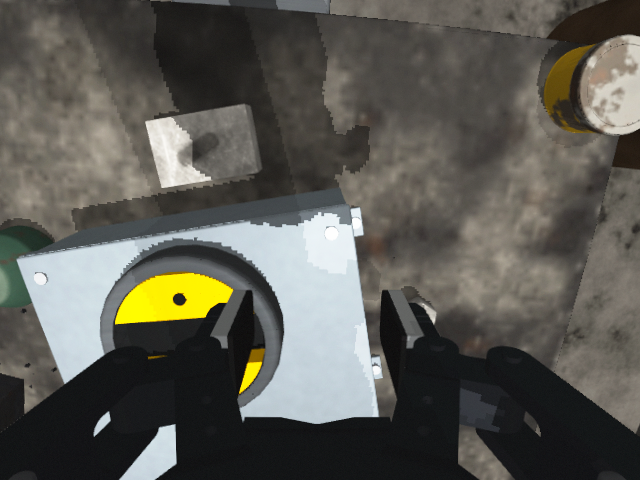

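The lid is shut, the slot heads about 101° and the tool about 95°. The slot centre is near (0.5176, 0.1055). I move over it, turn +6° and narrow the fingers to 40 mm so that both tips fit along the slot.

```bash
python3 -m jog '{"delta_pos":[[0.2,-0.22,0],[0.3,-0.33,0],[0.3,-0.33,0],[0.3,-0.33,0],[0.23,-0.26,0],[0,0,-0.1],[0,0,-0.1],[0,0,-0.1],[0,0,0],[0,0,0]],"turn":[[0,0,0.15],[0,0,0.15],[0,0,0.15],[0,0,0.15],[0,0,0.15],[0,0,0],[0,0,0],[0,0,0],[0,0,0],[0,0,0]],"hand":[-0.06,-0.06,-0.06,-0.06,-0.06,-0.06,-0.06,-0.06,-0.06,-0.06]}'
python3 - <<'E'
from h import *
o=bot.get_obs(); print(o['q'],o['tcp_rot'])
for n in ['wrist','scene']:
    c=snap(n,n+'10.png')
    P=[[o['ee_pos'][0],o['ee_pos'][1],h] for h in (.103,o['ee_pos'][2]+.02)]
    print(n,proj(c,P).round(1).tolist())
    if n=='wrist':
        for px in [(240,300),(400,300),(245,292),(395,292)]: print(px,depthpts(c,[px]))
im=cv2.imread('pics/scene10.png')[150:310,230:430]; cv2.imwrite('pics/s10c.png',cv2.resize(im,None,fx=4,fy=3.7))
E
```

```text
time: 9.95
ee_pos: [0.5171, 0.1061, 0.1401]
tcp_rot: [180.0, -0.0, -169.2]
wrist_force: [0.0, -0.0, 0.3]
opening: 0.0399
[ 1.15919817e+01  1.10327699e+00 -1.49726647e+00  8.74094611e+01
  2.71589861e-03  7.55431250e-01] [ 1.79997416e+02 -1.00394899e-02 -1.69163450e+02]
wrist [[315.0, 257.6], [314.4, 303.8]]
(240, 300) (array([[0.54889581, 0.06992511, 0.1041872 ]]), array([0.21900156], dtype=float32))
(400, 300) (array([[0.53294086, 0.15741051, 0.10237827]]), array([0.22094053], dtype=float32))
(245, 292) (array([[0.51169464, 0.07946268, 0.1722309 ]]), array([0.14402676], dtype=float32))
(395, 292) (array([[0.52838957, 0.15319217, 0.1033103 ]]), array([0.21859847], dtype=float32))
scene [[321.2, 251.1], [321.6, 226.7]]
```

View pics/wrist10.png

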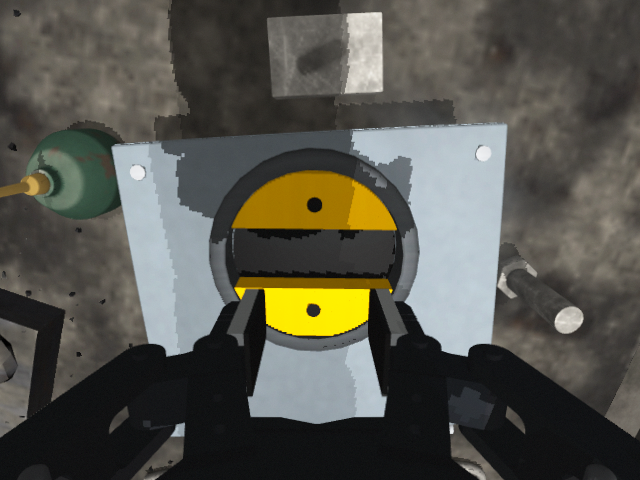

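View pics/s10c.png

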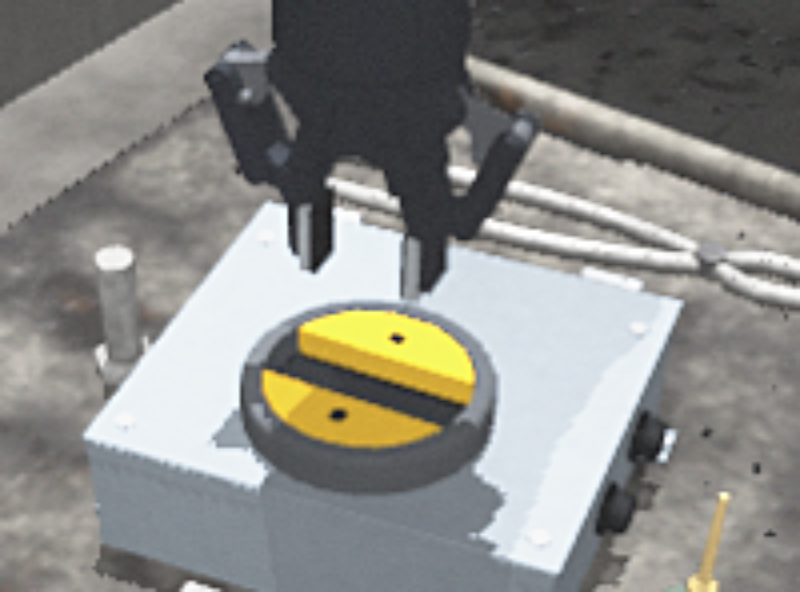

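Both views show the fingers centred over the slot and parallel to it. The slot runs horizontally in the wrist picture at rows 230–278, with the TCP projecting to (315,258). I descend.

```bash
python3 -m jog '{"delta_pos":[[0,0,-0.2],[0,0,-0.3],[0,0,-0.3],[0,0,-0.2],[0,0,-0.15],[0,0,-0.05],[0,0,-0.05],[0,0,-0.05],[0,0,-0.05],[0,0,-0.05]],"turn":[[0,0,0],[0,0,0],[0,0,0],[0,0,0],[0,0,0],[0,0,0],[0,0,0],[0,0,0],[0,0,0],[0,0,0]],"hand":[-0.06,-0.06,-0.06,-0.06,-0.06,-0.06,-0.06,-0.06,-0.06,-0.06]}'
python3 - <<'E'
from h import *
for n in ['wrist','scene']:
    c=snap(n,n+'11.png')
im=cv2.imread('pics/scene11.png')[170:310,230:420]; cv2.imwrite('pics/s11c.png',cv2.resize(im,None,fx=4,fy=4))
E
```

```text
time: 11.05
ee_pos: [0.5177, 0.1057, 0.0703]
tcp_rot: [180.0, 0.0, -169.2]
wrist_force: [-0.4, -0.4, 0.2]
opening: 0.04
```

View pics/wrist11.png

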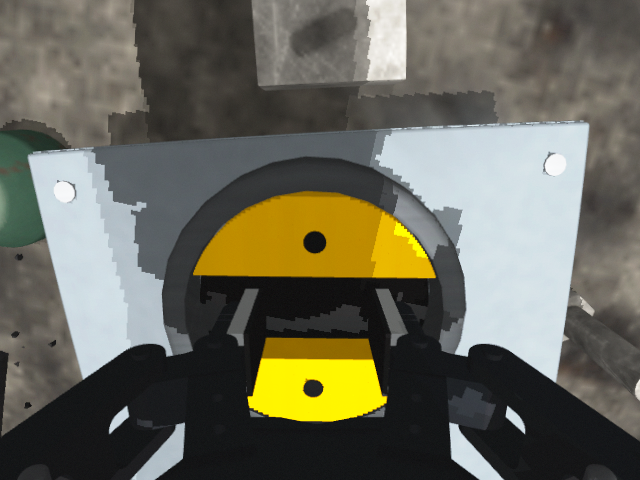

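View pics/s11c.png

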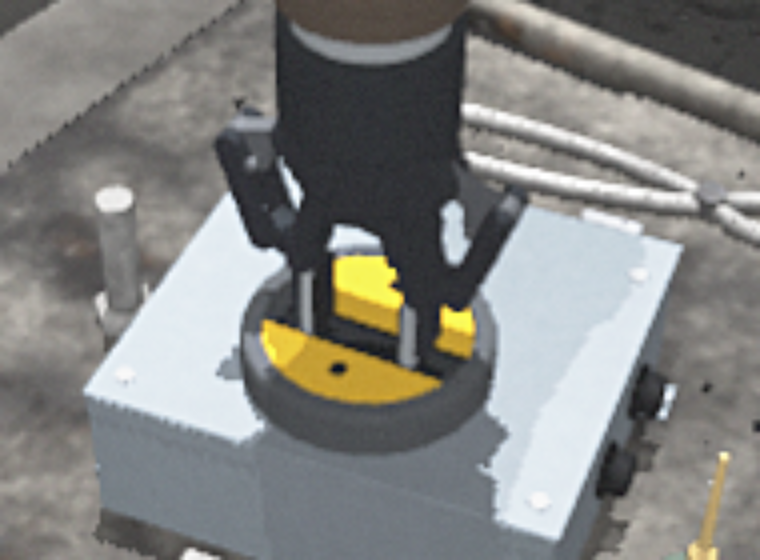

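The tips are entering the slot with clearance on both sides. I go a little deeper and watch the force.

```bash
python3 -m jog '{"delta_pos":[[0,0,-0.02],[0,0,-0.02],[0,0,-0.02],[0,0,-0.02],[0,0,-0.02],[0,0,0],[0,0,0],[0,0,0],[0,0,0],[0,0,0]],"turn":[[0,0,0],[0,0,0],[0,0,0],[0,0,0],[0,0,0],[0,0,0],[0,0,0],[0,0,0],[0,0,0],[0,0,0]],"hand":[-0.06,-0.06,-0.06,-0.06,-0.06,-0.06,-0.06,-0.06,-0.06,-0.06]}'
python3 - <<'E'
from h import *
c=snap('wrist','wrist12.png'); c=snap('scene','scene12.png')
im=cv2.imread('pics/scene12.png')[170:310,230:420]; cv2.imwrite('pics/s12c.png',cv2.resize(im,None,fx=4,fy=4))
E
```

```text
time: 12.15
ee_pos: [0.5176, 0.1056, 0.0652]
tcp_rot: [180.0, 0.0, -169.2]
wrist_force: [-0.1, 1.0, 0.3]
opening: 0.0401
```

View pics/s12c.png

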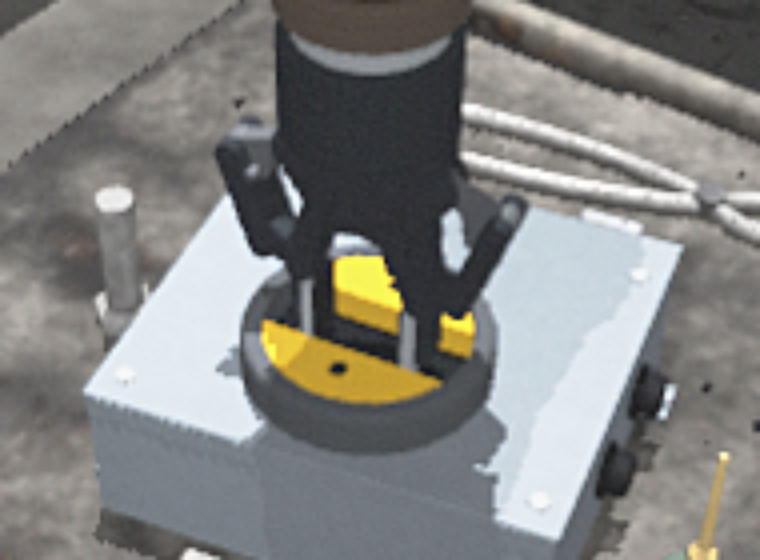

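```bash
python3 -m jog '{"delta_pos":[[0,0,-0.02],[0,0,-0.02],[0,0,-0.02],[0,0,-0.02],[0,0,0],[0,0,0],[0,0,0],[0,0,0],[0,0,0],[0,0,0]],"turn":[[0,0,0],[0,0,0],[0,0,0],[0,0,0],[0,0,0],[0,0,0],[0,0,0],[0,0,0],[0,0,0],[0,0,0]],"hand":[-0.06,-0.06,-0.06,-0.06,-0.06,-0.06,-0.06,-0.06,-0.06,-0.06]}'
```

```text
time: 13.25
ee_pos: [0.5176, 0.1057, 0.0623]
tcp_rot: [-180.0, 0.0, -169.2]
wrist_force: [-3.8, -1.2, 9.2]
opening: 0.0403
```

The fingers touched the slot floor at 9 N. I back up 2 mm and begin turning clockwise.

```bash
python3 -m jog '{"delta_pos":[[0,0,0.06],[0,0,0],[0,0,0],[0,0,0],[0,0,0],[0,0,0],[0,0,0],[0,0,0],[0,0,0],[0,0,0]],"turn":[[0,0,0],[0,0,-0.3],[0,0,-0.5],[0,0,-0.5],[0,0,-0.5],[0,0,-0.5],[0,0,-0.5],[0,0,-0.5],[0,0,-0.5],[0,0,-0.2]],"hand":[-0.06,-0.06,-0.06,-0.06,-0.06,-0.06,-0.06,-0.06,-0.06,-0.06]}'
python3 - <<'E'
from h import *
print(bot.get_obs()['torque'])
c=snap('wrist','wrist13.png')
E
```

```text
time: 14.25
ee_pos: [0.5178, 0.1056, 0.0641]
tcp_rot: [180.0, 0.0, 158.7]
wrist_force: [2.4, -0.2, -0.3]
opening: 0.0401
[-0.06620534 -0.31773191  0.16931065]
```

View pics/wrist13.png

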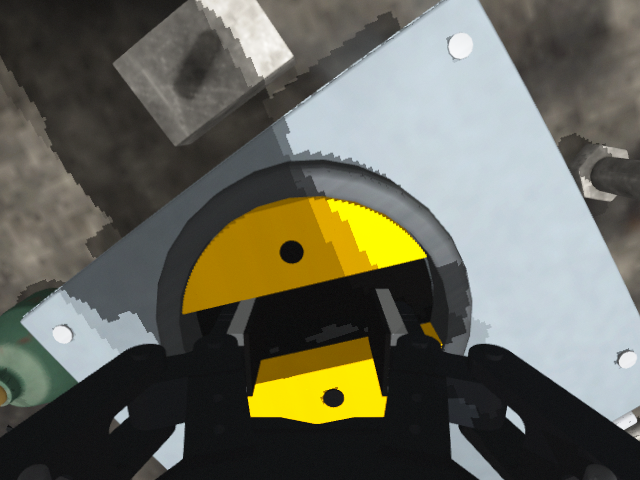

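The disc is turning and trails the fingers by about 13° of play. I continue.

```bash
python3 -m jog '{"delta_pos":[[0,0,0],[0,0,0],[0,0,0],[0,0,0],[0,0,0],[0,0,0],[0,0,0],[0,0,0],[0,0,0],[0,0,0]],"turn":[[0,0,-0.5],[0,0,-0.6],[0,0,-0.6],[0,0,-0.6],[0,0,-0.6],[0,0,-0.6],[0,0,-0.6],[0,0,-0.6],[0,0,-0.6],[0,0,-0.5]],"hand":[-0.06,-0.06,-0.06,-0.06,-0.06,-0.06,-0.06,-0.06,-0.06,-0.06]}'
python3 - <<'E'
from h import *
print(bot.get_obs()['torque'],bot.get_obs()['q'])
c=snap('wrist','wrist14.png')
E
```

```text
time: 15.3
ee_pos: [0.5184, 0.1051, 0.0642]
tcp_rot: [179.9, 0.1, 112.3]
wrist_force: [5.0, -3.6, -1.1]
opening: 0.0401
[-0.5821416  -1.08473884  0.17817453] [ 1.15089848e+01  1.65594534e+00 -9.31493730e+00  7.89516414e+01
 -7.43148383e-02  7.92346396e+01]
```

View pics/wrist14.png

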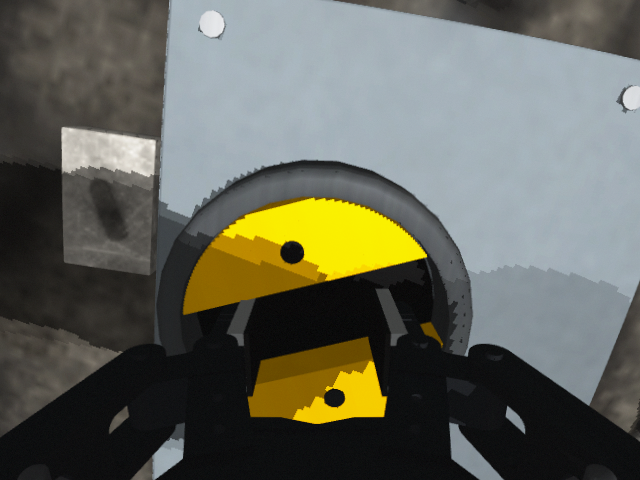

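```bash
python3 -m jog '{"delta_pos":[[0,0,0],[0,0,0],[0,0,0],[0,0,0],[0,0,0],[0,0,0],[0,0,0],[0,0,0],[0,0,0],[0,0,0]],"turn":[[0,0,-0.5],[0,0,-0.5],[0,0,-0.5],[0,0,-0.4],[0,0,-0.3],[0,0,-0.2],[0,0,-0.1],[0,0,-0.1],[0,0,0],[0,0,0]],"hand":[-0.06,-0.06,-0.06,-0.06,-0.06,-0.06,-0.06,-0.06,-0.06,-0.06]}'
python3 - <<'E'
from h import *
print(bot.get_obs()['torque'],bot.get_obs()['q'])
c=snap('wrist','wrist15.png')
E
```

```text
time: 16.35
ee_pos: [0.5185, 0.1049, 0.0642]
tcp_rot: [179.9, 0.1, 91.6]
wrist_force: [6.0, -4.1, -2.8]
opening: 0.0404
[-0.89025578 -1.16899604  0.11473194] [11.49601296  1.65746882 -9.31191813 78.94850742 -0.1057919  99.84612531]
```

View pics/wrist15.png

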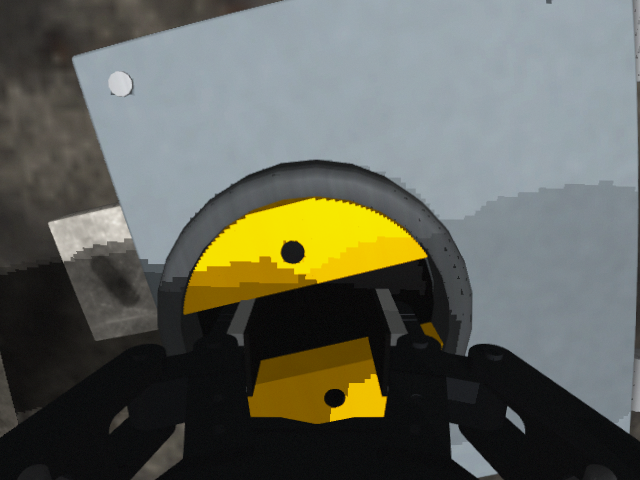

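The disc has nearly arrived and the moment is still only sliding friction. I inch on to the stop.

```bash
python3 -m jog '{"delta_pos":[[0,0,0],[0,0,0],[0,0,0],[0,0,0],[0,0,0],[0,0,0],[0,0,0],[0,0,0],[0,0,0],[0,0,0]],"turn":[[0,0,-0.1],[0,0,-0.1],[0,0,-0.1],[0,0,-0.1],[0,0,0],[0,0,0],[0,0,0],[0,0,0],[0,0,0],[0,0,0]],"hand":[-0.06,-0.06,-0.06,-0.06,-0.06,-0.06,-0.06,-0.06,-0.06,-0.06]}'
python3 - <<'E'
from h import *
print(bot.get_obs()['torque'],bot.get_obs()['q'])
E
```

```text
time: 17.4
ee_pos: [0.5185, 0.1048, 0.0642]
tcp_rot: [179.9, 0.1, 88.5]
wrist_force: [5.7, -4.8, -2.2]
opening: 0.0405
[-1.09543614 -1.16193993  0.61658612] [ 11.49603809   1.65883777  -9.3145568   78.94434135  -0.12531384
 103.00472413]
```

```bash
python3 -m jog '{"delta_pos":[[0,0,0],[0,0,0],[0,0,0],[0,0,0],[0,0,0],[0,0,0],[0,0,0],[0,0,0],[0,0,0],[0,0,0]],"turn":[[0,0,-0.1],[0,0,-0.1],[0,0,0],[0,0,0],[0,0,0],[0,0,0],[0,0,0],[0,0,0],[0,0,0],[0,0,0]],"hand":[-0.06,-0.06,-0.06,-0.06,-0.06,-0.06,-0.06,-0.06,-0.06,-0.06]}'
python3 - <<'E'
from h import *
print(bot.get_obs()['torque'],bot.get_obs()['q'])
E
```

```text
time: 18.4
ee_pos: [0.5185, 0.1047, 0.0642]
tcp_rot: [179.9, 0.1, 87.0]
wrist_force: [5.5, -4.4, -2.7]
opening: 0.0403
[-1.2200352  -1.25339289  1.65420179] [ 11.5047226    1.65821869  -9.31345667  78.94395551  -0.14465302
 104.5266057 ]
```

The moment rose to 1.65 N m while the disc stayed still, so it is at the stop. I back off within the play, then lift out and away.

```bash
python3 -m jog '{"delta_pos":[[0,0,0],[0,0,0],[0,0,0],[0,0,0],[0,0,0.1],[0,0,0.2],[0,0,0.3],[0,0,0.4],[0,0,0.6],[0,0,0.6]],"turn":[[0,0,0.4],[0,0,0.4],[0,0,0.4],[0,0,0.2],[0,0,0],[0,0,0],[0,0,0],[0,0,0],[0,0,0],[0,0,0]],"hand":[-0.06,-0.06,-0.06,-0.06,-0.06,-0.06,-0.06,-0.06,-0.06,-0.06]}'
python3 -m jog '{"delta_pos":[[-0.3,0.4,0.2],[-0.5,0.6,0.2],[-0.5,0.7,0],[-0.5,0.7,0],[-0.5,0.7,0],[-0.5,0.7,0],[-0.4,0.6,0],[0,0,0],[0,0,0],[0,0,0]],"turn":[[0,0,0],[0,0,0],[0,0,0],[0,0,0],[0,0,0],[0,0,0],[0,0,0],[0,0,0],[0,0,0],[0,0,0]],"hand":[-0.06,-0.06,-0.06,-0.06,-0.06,-0.06,-0.06,-0.06,-0.06,-0.06]}'
python3 - <<'E'
from slot import *
for n in ['top','scene']:
    c=snap(n,n+'16.png'); nrm,ct,C=lidmeasure(c); ps=slot(c)
    p=max(ps,key=lambda q:q[:,1].mean()); 
    for p in ps:
        r=cv2.minAreaRect((p*1e3).astype(np.float32)); b=cv2.boxPoints(r); e=b[1]-b[0]; e2=b[2]-b[1]; L=e if np.linalg.norm(e)>np.linalg.norm(e2) else e2
        print(n,p.mean(0),r[1],np.degrees(np.arctan2(L[1],L[0]))%180)
c=snap('top','top17.png')
for nm,px in dict(bolt=(245,258),oil=(455,268),block=(358,337)).items(): print(nm,depthpts(c,[px])[0])
E
```

```text
time: 19.4
ee_pos: [0.5175, 0.1056, 0.1765]
tcp_rot: [180.0, -0.0, 98.0]
wrist_force: [0.1, -0.5, -0.0]
opening: 0.04
time: 20.4
ee_pos: [0.358, 0.3252, 0.1949]
tcp_rot: [180.0, -0.0, 98.0]
wrist_force: [-0.3, -0.3, 0.0]
opening: 0.0399
lid n [-4.e-04 -8.e-04  1.e+00] tilt 0.050622317139693236 dir of -horizontal n (box +x if n leans fwd is opposite) 63.011290884978386 std 0.0014304257356803362 10360
corners px [[429, 288], [289, 323], [259, 199], [395, 164]] 
 [[ 0.4797 -0.018   0.0807]
 [ 0.428   0.1976  0.0809]
 [ 0.6212  0.2445  0.081 ]
 [ 0.6749  0.0304  0.0809]]
ellipse 0.518733154296875 0.10733377685546874 0.08611640625 0.09731356201171874
top [0.53704271 0.08325616] (73.19092559814453, 30.685155868530273) 13.965848
top [0.51118227 0.128445  ] (85.84822082519531, 29.974334716796875) 13.884687
lid n [-3.e-04  2.e-04  1.e+00] tilt 0.02098130316911938 dir of -horizontal n (box +x if n leans fwd is opposite) -27.59553609526983 std 0.0009561063276168814 2192
corners px [[400, 231], [369, 304], [251, 268], [297, 204]] 
 [[ 0.6749  0.0293  0.0809]
 [ 0.4805 -0.0186  0.0808]
 [ 0.4257  0.1945  0.0808]
 [ 0.6222  0.2445  0.0808]]
ellipse 0.517482666015625 0.10544974365234375 0.09387892456054688 0.09518186645507813
scene [0.50962245 0.13332501] (85.83426666259766, 30.44082260131836) 13.877671
scene [0.52338762 0.07664751] (86.47034454345703, 30.312538146972656) 13.755998
bolt [[0.52897674 0.26659507 0.07636315]]
oil [[ 0.51099459 -0.06178628  0.06835713]]
block [[0.40310695 0.08996985 0.02770396]]
```

View pics/top16.png

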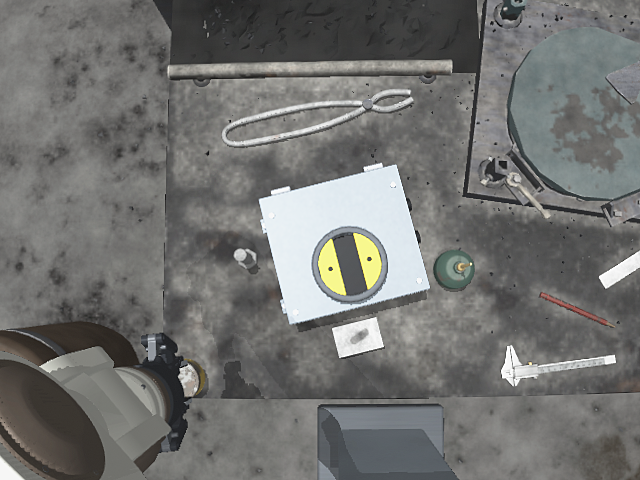

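View pics/scene16.png

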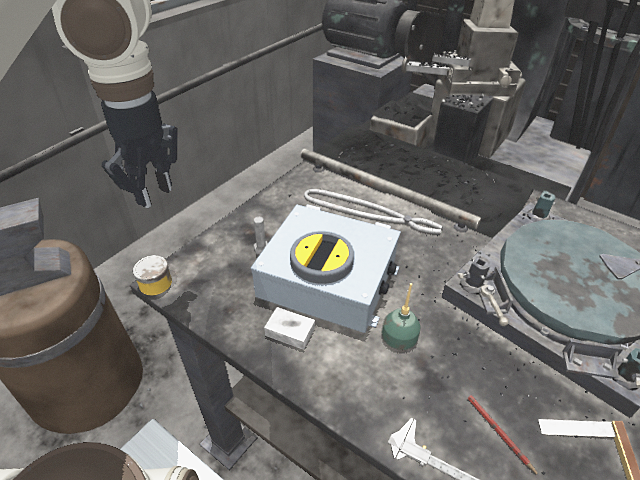

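The slot now runs front to back (13.9°, against 13.9° for the box edge). The lid is level, and the bolt, oiler and block are where they were. I hand in.

```bash
python3 -c "
from workcell import ticket
print(ticket.job_done())"
```

```text
the job is handed in; nothing more can be done
None
```

The lid is shut and the yellow fastener is locked. I handed the job in after about 20.5 s of the 58 s allowed.

- **Lid:** I pressed it onto its rim with the shut fingers, about 15 N at the end. The last pictures show it level, with a tilt of 0.05° or less from both cameras.
- **Fastener:** I used both fingertips, 40 mm apart, rather than one, so the turn put little side force on the disc. It went clockwise until the moment rose to about 1.65 N m at the stop. The slot now heads 13.9°, the same as the box's front-to-back direction to within about 0.2°.
- **Surroundings:** The oiler and block measure within about 0.1 mm of where they were. The bolt measures within about 0.6 mm sideways; its depth reading at the same pixel changed by 3.5 mm, and it stands in the same place in the last pictures. The robot is clear and touching nothing.
- **Disagreement:** The real fingertips were about 23 mm short of the reported TCP when shut. I corrected for this using the pictures and the contact force. The wrist force also read close to zero while the lid was closing, so I judged the closing from the camera-measured tilt. It showed clearly only once the lid reached the rim.

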